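Lock a bin divider to a shelf beam with a quarter-turn T-bolt

ROBOT

A 6-joint arm with a two-finger parallel gripper is mounted at the origin on the work surface. World frame = base frame: x ahead of the robot, y to its left, z up, the work surface at z = 0. Lengths are in mm, angles in degrees, forces in N, time in s.
With the tool pointing down it reaches from about 300 to 850 mm from the base axis. Payload 4.2 kg.
Tool frame: the origin (TCP) lies at the centre of the arm's flange, where the gripper is bolted on; the fingertips stand env.tips_ahead ahead of it and the grasp point (between the pads) lies 172 mm ahead of it (env.tips_ahead is the distance from the TCP to the fingertips, in mm); z points along the fingers, y is the direction in which the jaws open and shut (so a half turn about z gives the same grasp; the last joint's range is limited). The gripper opens to 91 mm and grips with 3 to 60 N. Pads are 32 mm wide; open, the fingers measure 118 mm over their backs; the gripper's body (76 mm by 178 mm) begins 60 mm behind the grasp point.
Start: joints at [-73.51, 18.312, 89.639, -0, 72.044, -1.146], TCP at [174.202, -547.975, 404.776] pointing down, gripper open.
Joint ranges: [-177.97, 177.97], [-48.28, 115.42], [12.27, 149.76], [-77.06, 257.06], [2.81, 150.46], [-146.56, 146.56]. Speed limits (degrees/s): [147.25, 147.25, 180, 180, 180, 180].

INTERFACE

Orientations are given as [roll, pitch, yaw] about the fixed x, y, z axes, in that order (R = Rz(yaw) Ry(pitch) Rx(roll)).
In Python, from workcell import env gives the robot as it stands.
- The arm moves only by the tool servo_tool, never from a script. Its argument "series" is a list of rows, each a list of 7 numbers: the turn, a rotation vector about the tool's x, y, z in degrees, then the shift along the tool's x, y, z in cm, then the opening, from 0 (shut) to 1 (fully open). A call has exactly 10 rows; each row shifts and turns the commanded pose from where the row before left it, along the tool's axes as they then stand; what a row does not reach is not made up. A row lasts 1/8 s, in which the tool goes at most 62.5 mm and 10.7 degrees, less where a joint would pass 70% of its speed; a pose out of reach is approached as far as the arm can. A call with a gripper value outside its range is refused whole. The fingers move at their own pace and stop on an object; "newtons" is the grip in N (left out, the last holds). Time passes only in rows, so rows that do not move let the fingers close, or fill a call up. It gives the time, the measured TCP pose, the force and the opening at its end, in the units of the state.
- env.state(): the state, without advancing time (a new reading comes with each control period).
- env.grab_frame(name): name is "side" or "top"; returns (picture, depth): 480x640x3 uint8, red, green, blue; 480x640 float32, mm along the optical axis (not along the pixel's ray), 0 where there is no reading.
- env.camera_info(name): a dict with "vertical_fov" (degrees; the focal length in pixels is half the picture's height over the tangent of half this angle, whatever the lens; pixels are square), "cx", "cy" (the principal point, pixels), "R" (3x3) and "t" (3): a world point X has camera coordinates R X + t. Camera axes: x right, y down, z forward; pixel columns grow to the right and rows downward; lengths in mm; the calibration is good to about 2 mm. A picture is of the moment at which its call begins. camera_info takes no time and is no camera call.
- env.job_done(): hands the job in, once; it reports no verdict.
Trained networks look in the newest picture that a camera, given by its name, has taken for a name from the list of things; names that differ only in an ending like _2 or _b are one class to them, and where a whole thing is asked for, a point or a joint stands for the part that bears it (a point fixed in the world has none). Each returns a list of dicts, best first, with "conf" (0 to 1); they miss things now and then, are a little off and sometimes report something else, mostly with a low value. They report only what shows in the picture. A call takes as long as a camera call. They do not tell look-alikes from the thing itself.
- env.silhouettes(camera, query): "pixels" (480x640 bool, what is visible of it) and "uv" ([column, row] in pixels, amid what is visible of it).
The state is a dict: "time_s": time; "qpos": joint angles; "qvel": joint speeds; "effort": joint torques, N m; "ee_pos": TCP position; "ee_rot": TCP orientation; "force": force on the tool from outside, world axes, zero at the start; "torque": the same for the moment, N m; "gripper_width": finger opening in mm.
Only numpy, scipy, OpenCV 4.12 (cv2) and the standard library are available. Lean on these libraries where they do the work, as an engineer would, in place of code of your own. Each camera call takes 0.05 s, during which the arm holds its last target.

TASK

Lock the pine bin divider to the shelf beam: take the T-headed bolt out of its wooden stand, feel for the slot in the divider's steel foot and pass the T-head down through it against the spring pad, turn it a quarter turn so that the head lies along the beam, and let the spring lift it home into the notch under the foot, then let go of it. Do it gently, without forcing the bolt against the metal, and leave the jar, the carton and the tape roll where they are.

Things in the scene. Friction and masses are not known exactly. Their poses are not given: they have to be found in the camera images.
- beam: Grey steel channel fixed to the bench, 60 (x) by 280 (y) mm, 45 mm high, open on top; origin at the centre of its underside, z up. On its rubber strips (yield 2 mm at 13 N) sits the divider: steel foot 70 mm (x) by 145 mm (y), and at its +y end a pine panel, 120 mm wide (x), 12 mm thick, top 136 mm above the bench, its near face about 85 mm from the slot's centre. Divider needs 40 N to slide.
- foot_mid (a point): Point fixed to the beam: on its centre line, level with the foot plate's top face, 51 mm above the bench; beam's axes. The foot's only slot is 36 mm long across the beam (x), 13.5 mm wide (y), centred here in x; in y the slot's centre lies anywhere up to 8 mm to either side of this point: the divider sits differently each time and is not measured, so feel or look for the slot.
- notch (a point): Point fixed to the beam, 6 mm below foot_mid: level of the foot plate's underside (plate 6 mm thick). Four lugs reach 4 mm lower, round the slot: a T-head can turn, either way, only with its top over 10 mm below the plate's top. Turned 90 degrees it rises between the lugs (3 mm play each side, long axis along beam y) to meet the plate's underside.
- pad_rest (a point): Point fixed to the beam, 41 mm above the bench: resting level of the top of the spring pad that fills the channel below the slot. The pad yields 14 mm downwards, with 6 N at first and 13 N at the end, then it is solid. The bolt must never press on beam, divider or pad with more than 35 N.
- bolt_grip (a point): Centre of the black plastic wing grip of the loose T-bolt (60 to 105 g): grip 36 mm long (x), 14 mm thick (y), 30 mm tall (z), taken across y from above. This point is 49 mm above the bolt's flat lower end and at first 59 mm above the bench. z runs up the stem. The bolt stands head down in a 12 mm deep pocket, 2 to 3 mm of play, of a fixed brown wooden stand 90 x 70 x 22 mm.
- bolt_head (a point): Centre of the bolt's steel T-head, a bar 30 mm long (x, parallel to the grip's length), 10 mm wide (y), 6 mm thick (z); 46 mm below the grip's centre, its flat lower face 3 mm below this point. A round stem of 9 mm diameter, 28 mm long, joins head and grip. Locked home, this point is 42 mm above the bench.
- jar: Red plastic jar, 70 mm across, 85 mm high, origin at the centre of its underside; leave it alone.
- carton: Small cardboard carton 90 x 130 x 60 mm, origin at the centre of its underside; leave it alone.
- tape: Clear plastic tape roll lying flat, 90 mm across, 45 mm high, origin at the centre of its underside; leave it alone.
Not all that is in view belongs to the job. There is more than one size of the part that bears bolt_grip; the job needs the smallest.

How it is judged:
By the outcome, as a careful person would: the job done as asked, in the order asked, and still so for the second after the job is handed in, with the robot touching nothing.
It also fails if it takes over 67 s, if anything falls off the work surface, if the arm or the gripper's body presses on something with over 40 N, if the wrist force passes 120 N, or if a joint passes its speed limit or range.

## Working session

There is one attempt and no reset: what is moved stays moved. The work goes in short steps, Python scripts to look and compute and a tool call to move; the robot and the scene stay as the last step left them, time stands still between calls to the robot, and variables do not carry over. Pictures are saved under pics/ and viewed, and the job is handed in when it is done.

Besides the shell and the picture viewer there is one more tool, called after "Request:" as name(argument=value, ...) on one line, values as JSON. servo_tool: Moves the arm, as the interface text tells. Its arguments: {"type":"object","properties":{"series":{"type":"array"},"newtons":{"type":"number"}},"required":["series"]}

```bash
mkdir -p pics; ls; python3 - <<'E'
from workcell import env
import cv2,numpy as np
for n in("side","top"):
    im,d=env.grab_frame(n); cv2.imwrite(f"pics/{n}0.png",im[:,:,::-1]); np.save(f"{n}0.npy",d)
    print(n,env.camera_info(n))
print(env.state(),env.tips_ahead)
E
```

```text
pics
side {'vertical_fov': 46.99210182072571, 'cx': 306.7518985403792, 'cy': 237.99283623083647, 'R': array([[-0.99551116, -0.09417139, -0.00944856],
       [-0.04100172,  0.51909805, -0.85373068],
       [ 0.08530174, -0.84951101, -0.52062909]]), 't': array([604.72114795, 122.69481401, 730.63908909])}
top {'vertical_fov': 55.08431778111448, 'cx': 320.84466856469317, 'cy': 235.42952043503385, 'R': array([[ 0.012058  , -0.99992187, -0.0032959 ],
       [-0.97138172, -0.01093175, -0.23727209],
       [ 0.23721752,  0.0060626 , -0.97143764]]), 't': array([-90.16929123, 613.79666117, 803.15757464])}
{'time_s': 0.1, 'qpos': array([-7.35122907e+01,  1.83471717e+01,  8.96969799e+01, -1.31037670e-03,
        7.20432500e+01, -1.14464039e+00]), 'qvel': array([ 0.02012766, -0.03327908, -0.2276574 , -0.0087679 , -0.0331788 ,
       -0.04166621]), 'effort': array([ 1.08231565e-03, -4.13331556e+01, -2.32508808e+01,  7.30280019e-02,
        4.22081212e-02, -5.87793988e-05]), 'ee_pos': array([ 174.14306487, -547.85156122,  404.02871519]), 'ee_rot': array([-1.79912591e+02, -5.00290547e-04,  1.76327543e+01]), 'force': array([-0.03100761, -0.33099097,  0.6421939 ]), 'torque': array([0.00180197, 0.01233632, 0.00281629]), 'gripper_width': 90.9849030293793} 190.8
```

View pics/side0.png

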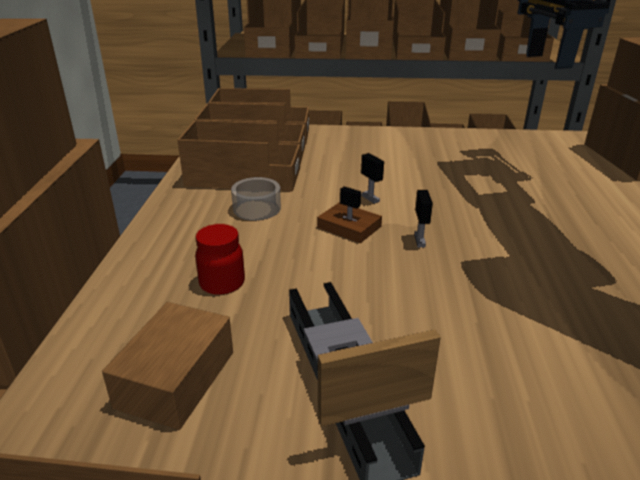

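View pics/top0.png

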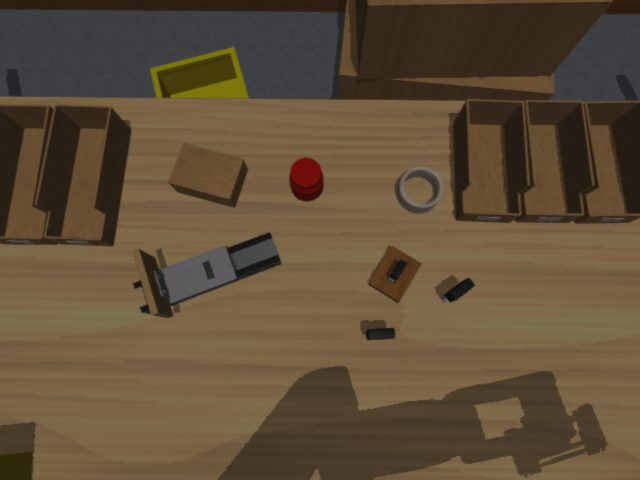

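Candidates in top view: (398,270) in the wooden stand, and (459,290) and (380,334) standing on the bench. The description fits the one in the stand (side 349,200). I'll confirm with a crop and measure everything.

```bash
cat > h.py <<'E'
import numpy as np,cv2
from workcell import env
def K(n):
    c=env.camera_info(n); f=240/np.tan(np.radians(c["vertical_fov"]/2)); return f,c["cx"],c["cy"],np.array(c["R"]),np.array(c["t"])
def cloud(n,d):
    f,cx,cy,R,t=K(n); v,u=np.mgrid[0:480,0:640]
    P=np.stack([(u-cx)/f*d,(v-cy)/f*d,d],-1); return (P-t)@R   # R^T(P-t)
def onplane(n,u,v,z):
    f,cx,cy,R,t=K(n); C=-R.T@t; r=R.T@np.array([(u-cx)/f,(v-cy)/f,1.]); return C+r*(z-C[2])/r[2]
def proj(n,X):
    f,cx,cy,R,t=K(n); c=R@np.asarray(X,float)+t; return np.array([f*c[0]/c[2]+cx,f*c[1]/c[2]+cy])
E
python3 - <<'E'
from h import *
t=cv2.imread("pics/top0.png");s=cv2.imread("pics/side0.png")
a=cv2.resize(t[230:350,350:490],(560,480),interpolation=cv2.INTER_CUBIC)
b=cv2.resize(s[140:260,310:450],(560,480),interpolation=cv2.INTER_CUBIC)
cv2.imwrite("pics/crop_b.png",cv2.resize(np.hstack([a,b]),(800,343)))
a=cv2.resize(t[225:325,125:290],(792,480),interpolation=cv2.INTER_CUBIC);cv2.imwrite("pics/crop_s.png",a)
for n in("top","side"):
    im=cv2.imread(f"pics/{n}0.png");P=cloud(n,np.load(f"{n}0.npy"))
    m=(im.max(2)<45)&(P[...,2]>25)&(P[...,2]<130)&(P[...,0]>200)
    k,l,st,c=cv2.connectedComponentsWithStats(m.astype(np.uint8))
    for i in range(1,k):
        if st[i,4]<40: continue
        Q=P[l==i]; top=Q[:,2].max(); T=Q[Q[:,2]>np.percentile(Q[:,2],60)-0]
        (r)=cv2.minAreaRect(Q[:,:2].astype(np.float32))
        print(n,c[i].round(),st[i,4],"z",np.percentile(Q[:,2],[2,50,98]).round(),"rect",np.round(r[0],1),np.round(r[1],1),round(r[2],1))
    for q in["bolt_grip"]:
        for o in env.silhouettes(n,q): 
            Q=P[o["pixels"]];print(n,q,round(o["conf"],2),np.round(o["uv"]),o["pixels"].sum(),np.median(Q,0).round())
E
```

```text
top [631. 151.] 1607 z [26. 50. 91.] rect [ 782.9 -714.4] [212.3   7.6] 1.9
top [461. 156.] 934 z [27. 59. 95.] rect [ 777.3 -364.1] [  3.1 219.4] 88.5
top [517. 158.] 1504 z [27. 61. 97.] rect [ 776.1 -477. ] [218.6  17. ] 1.0
top [577. 159.] 2033 z [26. 61. 98.] rect [ 775.8 -598.2] [223.2  16.5] 1.6
top [ 56. 167.] 2238 z [27. 60. 94.] rect [743.7 452.2] [  7.1 251.2] 87.8
top [ 46. 133.] 101 z [88. 92. 97.] rect [808.1 462. ] [  4.4 115.6] 89.9
top [  6. 151.] 976 z [26. 42. 74.] rect [765.6 571.7] [  7.3 204.6] 89.7
top [111. 170.] 1800 z [26. 58. 93.] rect [736.2 341.9] [  5.  258.9] 88.1
top [249. 243.] 250 z [40. 45. 48.] rect [606.2  58.7] [10.6 88.2] 22.0
top [157. 285.] 685 z [ 54.  97. 128.] rect [517.1 213.1] [116.    6.4] 21.8
top [257. 266.] 352 z [26. 44. 48.] rect [560.8  40.7] [12.2 89. ] 21.8
top [398. 270.] 167 z [52. 74. 77.] rect [ 552.6 -229.4] [13.8 36.7] 59.2
top [208. 270.] 66 z [39. 41. 44.] rect [552.  136.1] [30.7  9.2] 22.4
top [459. 290.] 314 z [58. 86. 90.] rect [ 514.8 -339.6] [18.  47.4] 36.1
top [145. 309.] 45 z [29. 44. 48.] rect [475.7 250.7] [10.
[... 640 characters left out ...]
818.9] 86.8
side [372. 167.] 471 z [50. 71. 88.] rect [ 517.4 -337.4] [18.9 47.6] 37.6
side [350. 197.] 348 z [47. 62. 76.] rect [ 555.6 -226. ] [14.5 35.7] 68.0
side [423. 207.] 450 z [49. 76. 88.] rect [ 436.8 -188.1] [17.7 46. ] 7.2
side [337. 302.] 342 z [41. 46. 47.] rect [564.1  40.2] [10.6 81.9] 22.3
side [302. 318.] 576 z [ 26.  45. 122.] rect [590.7 130.9] [ 20.6 231.6] 14.1
side [409. 432.] 560 z [29. 45. 47.] rect [484.  237.8] [11.4 48.6] 21.6
side [360. 444.] 819 z [26. 45. 47.] rect [533.1 249. ] [15.6 64.7] 27.8
side bolt_grip 0.96 [371. 172.] 701 [ 518. -333.   63.]
side bolt_grip 0.88 [348. 197.] 488 [ 555. -225.   59.]
side bolt_grip 0.87 [422. 214.] 763 [ 437. -179.   62.]
```

View pics/crop_b.png

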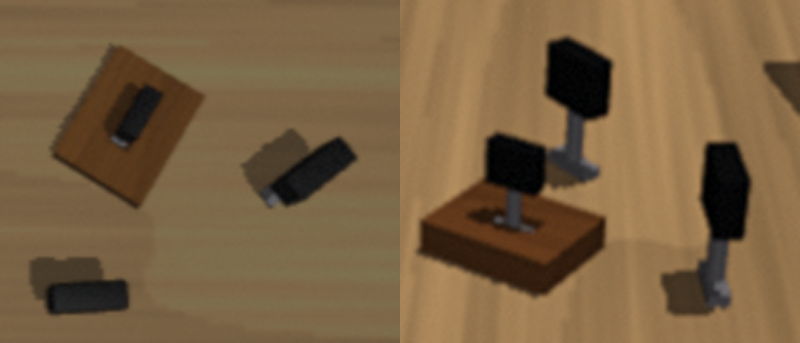

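View pics/crop_s.png

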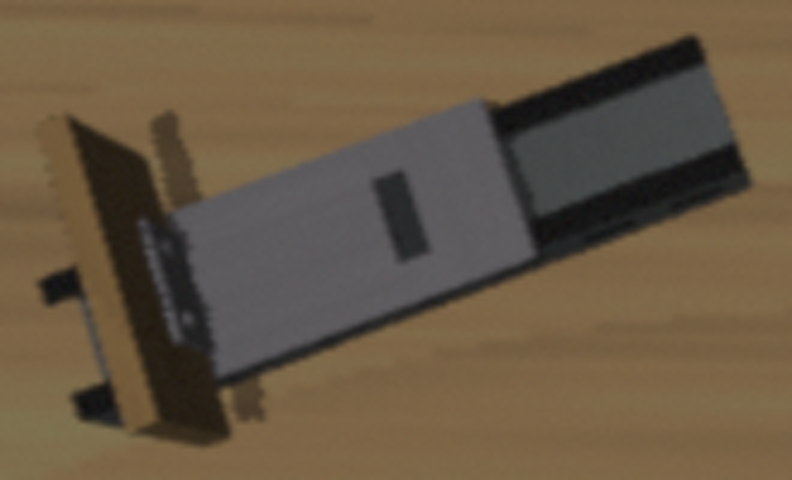

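The crop confirms it: the stand's bolt has the smallest grip (about 36x14 mm measured; the others are about 48x18). Now the beam/slot fit.

```bash
cat > fit.py <<'E'
from h import *
def run(n):
    d=np.load(f"{n}0.npy");im=cv2.imread(f"pics/{n}0.png");P=cloud(n,d)
    f,cx,cy,R,t=K(n);print(n,"cam",(-R.T@t).round())
    c=np.array([552,136]);rr=np.linalg.norm(P[...,:2]-c,axis=-1)
    m=(rr<130)&(abs(P[...,2]-51)<2.5)&(im.max(2)>75)
    k,l,st,ce=cv2.connectedComponentsWithStats(m.astype(np.uint8));i=1+np.argmax(st[1:,4])
    m=l==i
    v,u=np.where(m);print("z",np.median(P[m][:,2]),np.std(P[m][:,2]),m.sum())
    W=np.array([onplane(n,a,b,51)[:2] for a,b in zip(u,v)])
    r=cv2.minAreaRect(W.astype(np.float32));print("plate",np.round(r[0],1),np.round(r[1],1),r[2])
    # holes
    h=cv2.morphologyEx(m.astype(np.uint8),cv2.MORPH_CLOSE,np.ones((3,3)))
    cs,hi=cv2.findContours(h,cv2.RETR_CCOMP,cv2.CHAIN_APPROX_NONE)
    for q,hh in zip(cs,hi[0]):
        if hh[3]>=0 and len(q)>12:
            q=q[:,0].astype(float);W=np.array([onplane(n,a,b,51)[:2] for a,b in q]);r=cv2.minAreaRect(W.astype(np.float32))
            print("hole",q.mean(0).round(1),"cent",W.mean(0).round(1),np.round(r[0],1),np.round(r[1],1),round(r[2],1))
run("top");run("side")
E
python3 fit.py
python3 - <<'E'
from h import *
s=cv2.imread("pics/side0.png");cv2.imwrite("pics/crop_ss.png",cv2.resize(s[280:480,270:450],(720,600)[:2],interpolation=cv2.INTER_CUBIC))
s=cv2.imread("pics/top0.png");cv2.imwrite("pics/crop_st.png",cv2.resize(cv2.convertScaleAbs(s[245:295,180:240],alpha=1.8),(720,600),interpolation=cv2.INTER_NEAREST))
E
```

```text
top cam [407. -88. 926.]
z 50.95714330559006 1.2391736948606313 2043
plate [542.9 152.5] [ 70. 131.] 21.797765731811523
hole [208.  269.5] cent [550.5 133.2] [550.3 133. ] [40.1 17.9] 22.0
side cam [545. 614. 491.]
z 51.59382303808561 0.7453490439485025 1434Traceback (most recent call last):
  File "fit.py", line 19, in <module>
    run("top");run("side")
               ~~~^^^^^^^^
  File "fit.py", line 10, in run
    W=np.array([onplane(n,a,b,51)[:2] for a,b in zip(u,v)])
                ~~~~~~~^^^^^^^^^^
  File "h.py", line 9, in onplane
    f,cx,cy,R,t=K(n); C=-R.T@t; r=R.T@np.array([(u-cx)/f,(v-cy)/f,1.]); return C+r*(z-C[2])/r[2]
                ~^^^
  File "h.py", line 4, in K
    c=env.camera_info(n); f=240/np.tan(np.radians(c["vertical_fov"]/2)); return f,c["cx"],c["cy"],np.array(c["R"]),np.array(c["t"])
ValueError: time passes only in moves, steps and waits
```

View pics/crop_ss.png

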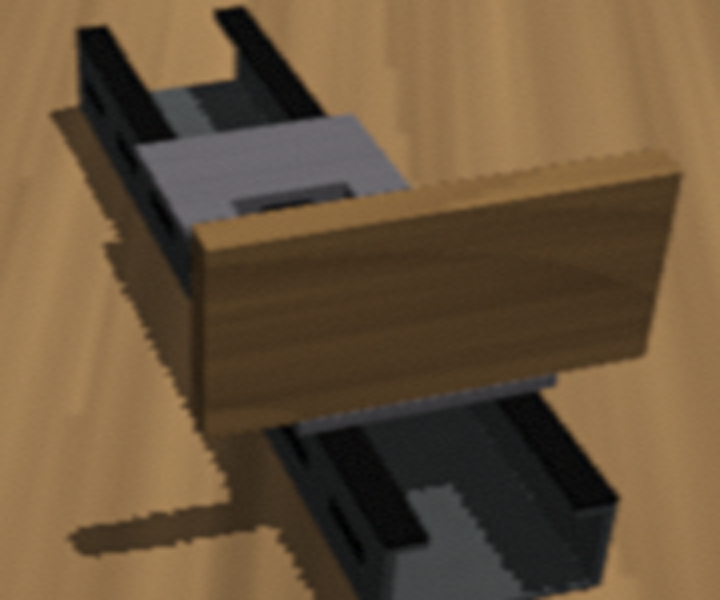

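View pics/crop_st.png

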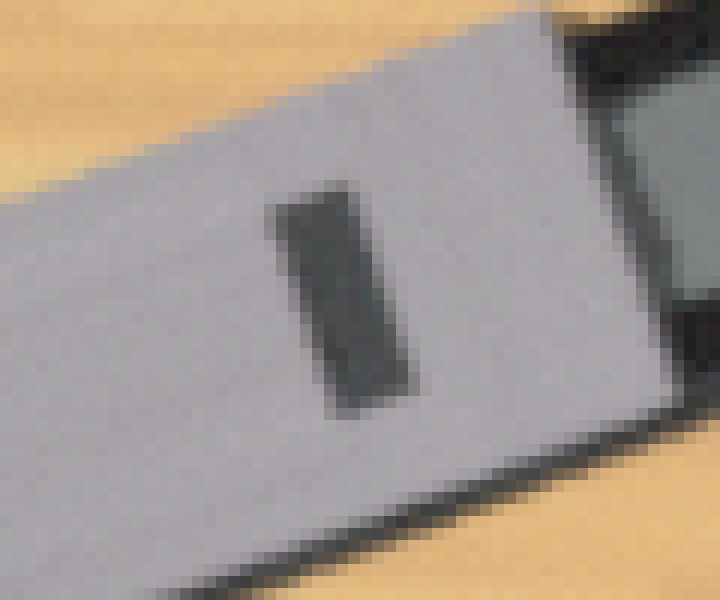

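```bash
python3 - <<'E'
from workcell import env
import json
json.dump({n:{k:(v.tolist() if hasattr(v,"tolist") else v) for k,v in env.camera_info(n).items()} for n in("side","top")},open("cam.json","w"))
E
sed -i 's/^import numpy.*/import numpy as np,cv2,json\nCAM=json.load(open("cam.json"))/; s/c=env.camera_info(n)/c=CAM[n]/' h.py; python3 fit.py
```

```text
top cam [407. -88. 926.]
z 50.95714330559006 1.2391736948606313 2043
plate [542.9 152.5] [ 70. 131.] 21.797765731811523
hole [208.  269.5] cent [550.5 133.2] [550.3 133. ] [40.1 17.9] 22.0
side cam [545. 614. 491.]
z 51.59382303808561 0.7453490439485025 1434
plate [559.5 114.5] [70.4 51. ] 22.396793365478516
```

Request:
servo_tool(series=[[0,0,0,4.585,-1.9,0.74,1],[0,0,0,4.585,-1.9,0.74,1],[0,0,0,4.585,-1.9,0.74,1],[0,0,0,4.585,-1.9,0.74,1],[0,0,0,4.585,-1.9,0.74,1],[0,0,0,4.585,-1.9,0.74,1],[0,0,0,4.585,-1.9,0.74,1],[0,0,0,4.585,-1.9,0.74,1],[0,0,0,4.585,-1.9,0.74,1],[0,0,0,4.585,-1.9,0.74,1]])

```text
time_s: 1.45
ee_pos: [554.7, -226.8, 330.4]
ee_rot: [180.0, 0.0, 17.6]
force: [0.4, -0.8, 0.1]
gripper_width: 90.8
```

Request:
servo_tool(series=[[0,0,9.7,0,0,0,0.6],[0,0,9.7,0,0,0,0.6],[0,0,9.7,0,0,0,0.6],[0,0,9.7,0,0,0,0.6],[0,0,9.6,0,0,0,0.6],[0,0,0,0,0,0,0.6],[0,0,0,0,0,0,0.6],[0,0,0,0,0,0,0.6],[0,0,0,0,0,0,0.6],[0,0,0,0,0,0,0.6]], newtons=20)

```text
time_s: 2.7
ee_pos: [553.6, -228.0, 330.7]
ee_rot: [180.0, 0.0, -30.7]
force: [-0.3, -0.1, 0.2]
gripper_width: 54.7
```

Request:
servo_tool(series=[[0,0,0,0,0,1.5,0.6],[0,0,0,0,0,1.5,0.6],[0,0,0,0,0,1.5,0.6],[0,0,0,0,0,1.5,0.6],[0,0,0,0,0,1.2,0.6],[0,0,0,0,0,1.0,0.6],[0,0,0,0,0,0.8,0.6],[0,0,0,0,0,0.4,0.6],[0,0,0,0,0,0,0.6],[0,0,0,0,0,0,0.6]])

```text
time_s: 3.95
ee_pos: [553.7, -228.1, 237.2]
ee_rot: [-180.0, -0.1, -30.8]
force: [-0.3, -0.2, 0.2]
gripper_width: 55.0
```

```bash
python3 - <<'E'
from h import *
for n,(a,b,c,e) in dict(side=(130,270,270,450),top=(200,340,310,490)).items():
    im,d=env.grab_frame(n);cv2.imwrite(f"pics/{n}1.png",cv2.resize(im[a:b,c:e,::-1],(720,560),interpolation=cv2.INTER_CUBIC));np.save(f"{n}1.npy",d)
print(env.state()["ee_pos"])
E
```

```text
[ 553.71786403 -228.0577725   237.18313518]
```

View pics/side1.png

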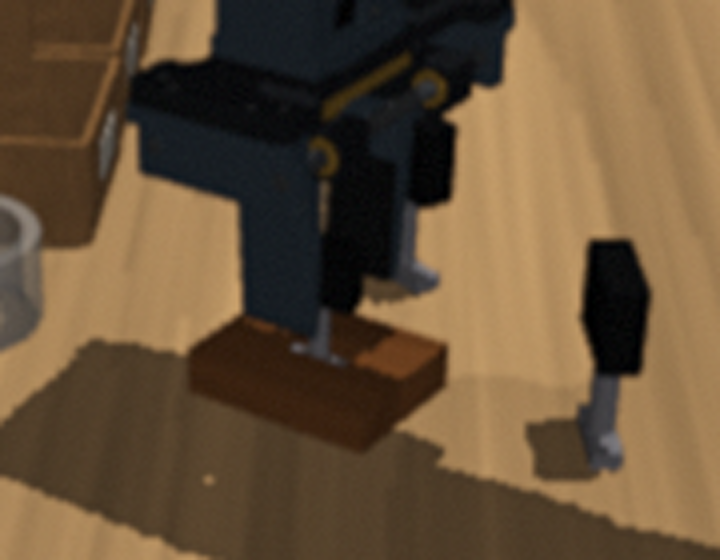

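View pics/top1.png

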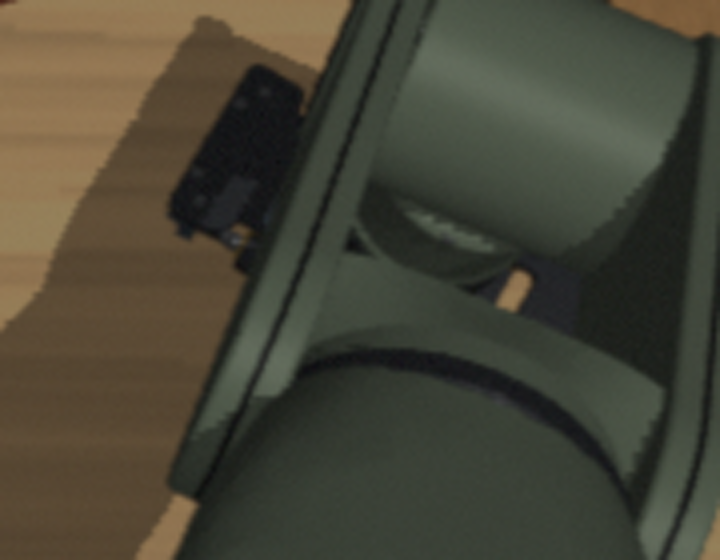

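Request:
servo_tool(series=[[0,0,0,0,0,0,0.35],[0,0,0,0,0,0,0.25],[0,0,0,0,0,0,0.2],[0,0,0,0,0,0,0.17],[0,0,0,0,0,0,0.14],[0,0,0,0,0,0,0.1],[0,0,0,0,0,0,0.05],[0,0,0,0,0,0,0],[0,0,0,0,0,0,0],[0,0,0,0,0,0,0]], newtons=15)

```text
time_s: 5.3
ee_pos: [553.6, -228.0, 236.8]
ee_rot: [180.0, -0.0, -30.8]
force: [0.8, -0.3, 0.4]
gripper_width: 14.2
```

Request:
servo_tool(series=[[0,0,0,0,0,0,0],[0,0,0,0,0,0,0],[0,0,0,0,0,0,0],[0,0,0,0,0,-0.2,0],[0,0,0,0,0,-0.4,0],[0,0,0,0,0,-0.6,0],[0,0,0,0,0,-0.8,0],[0,0,0,0,0,-1.0,0],[0,0,0,0,0,0,0],[0,0,0,0,0,0,0]], newtons=40)

```text
time_s: 6.55
ee_pos: [553.5, -228.0, 266.8]
ee_rot: [180.0, -0.0, -30.8]
force: [0.1, 0.3, -0.1]
gripper_width: 13.8
```

Request:
servo_tool(series=[[0,0,0,0,0,-1.8,0],[0,0,0,0,0,-1.8,0],[0,0,0,-2.34,-3.86,0,0],[0,0,0,-2.34,-3.86,0,0],[0,0,0,-2.34,-3.86,0,0],[0,0,0,-2.34,-3.86,0,0],[0,0,0,-2.34,-3.86,0,0],[0,0,0,-2.34,-3.86,0,0],[0,0,0,-2.34,-3.86,0,0],[0,0,0,-2.34,-3.86,0,0]])

```text
time_s: 7.8
ee_pos: [550.4, 134.5, 302.4]
ee_rot: [180.0, 0.0, -30.8]
force: [-0.6, -1.5, -0.9]
gripper_width: 13.7
```

Request:
servo_tool(series=[[0,0,0,0,0,0,0],[0,0,-8.8,0,0,0,0],[0,0,-8.8,0,0,0,0],[0,0,-8.8,0,0,0,0],[0,0,-8.8,0,0,0,0],[0,0,-8.8,0,0,0,0],[0,0,-8.8,0,0,0,0],[0,0,0,0,0,0,0],[0,0,0,0,0,0,0],[0,0,0,0,0,0,0]])

```text
time_s: 9.05
ee_pos: [550.7, 132.8, 302.7]
ee_rot: [180.0, 0.0, 22.0]
force: [-0.2, -0.3, -1.0]
gripper_width: 14.0
```

```bash
python3 - <<'E'
from h import *
for n,(a,b,c,e) in dict(side=(200,380,240,440),top=(180,330,130,330)).items():
    im,d=env.grab_frame(n);cv2.imwrite(f"pics/{n}2.png",im[:,:,::-1]);cv2.imwrite(f"pics/{n}2c.png",cv2.resize(im[a:b,c:e,::-1],None,fx=3.9,fy=3.3 if n=="side" else 3.9,interpolation=cv2.INTER_CUBIC));np.save(f"{n}2.npy",d)
print(env.state()["ee_pos"],env.state()["ee_rot"])
E
```

```text
[550.69423996 132.9915373  302.67780556] [1.79993611e+02 8.40090084e-03 2.19899715e+01]
```

View pics/side2c.png

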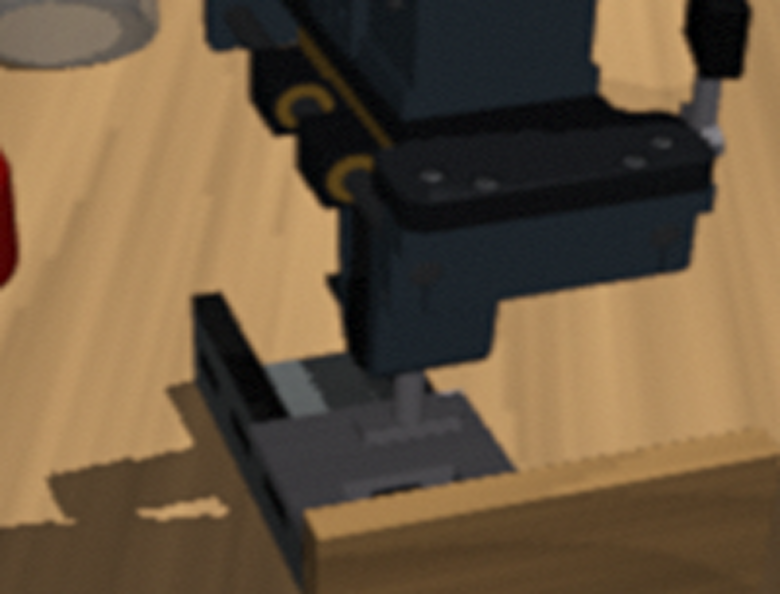

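View pics/top2c.png

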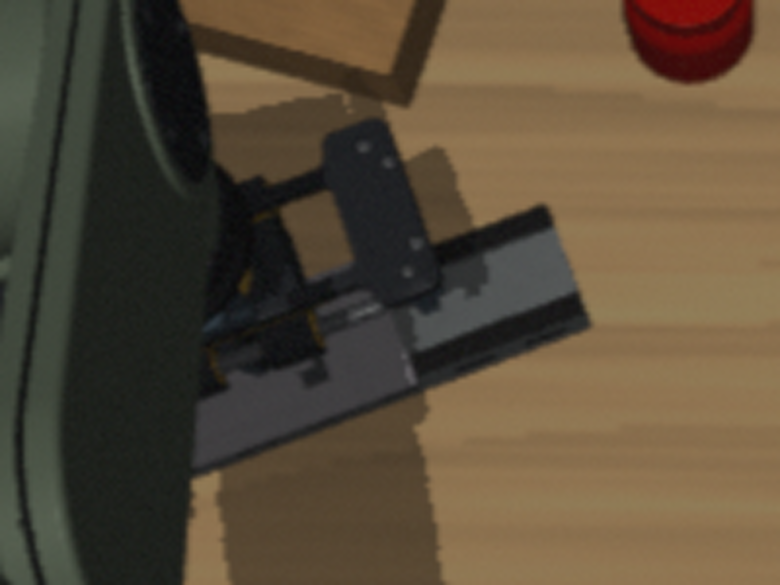

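```bash
python3 - <<'E'
from h import *
s=cv2.imread("pics/side2.png")[310:360,320:370]
s0=cv2.imread("pics/side0.png")[310:360,320:370]
a=np.hstack([s,s0]);a=cv2.convertScaleAbs(a,alpha=2)
cv2.imwrite("pics/z2.png",cv2.resize(a,(800,400),interpolation=cv2.INTER_NEAREST))
ee=env.state()["ee_pos"]
# predicted head corners in side camera
y=np.radians(22);X=np.array([np.cos(y),np.sin(y),0]);Y=np.array([-np.sin(y),np.cos(y),0])
c=np.array([ee[0],ee[1],ee[2]-223.8])
for sx in(-15,15):
  for sy in(-5,5):
    for sz in (-3,3): print(sx,sy,sz,((proj("side",c+sx*X+sy*Y+[0,0,sz])-[320,310])*8).round())
c=np.array([550.4,133.1,51])
for sx in(-18,18):
  for sy in(-6.75,6.75): print("slot",sx,sy,((proj("side",c+sx*X+sy*Y)-[320,310])*8+[400,0]).round())
E
```

```text
-15 -5 -3 [286. 119.]
-15 -5 3 [288.  86.]
-15 5 -3 [312. 163.]
-15 5 3 [313. 130.]
15 -5 -3 [ 88. 160.]
15 -5 3 [ 88. 127.]
15 5 -3 [111. 205.]
15 5 3 [112. 172.]
slot -18 -6.75 [697. 239.]
slot -18 6.75 [731. 299.]
slot 18 -6.75 [464. 289.]
slot 18 6.75 [494. 351.]
```

View pics/z2.png

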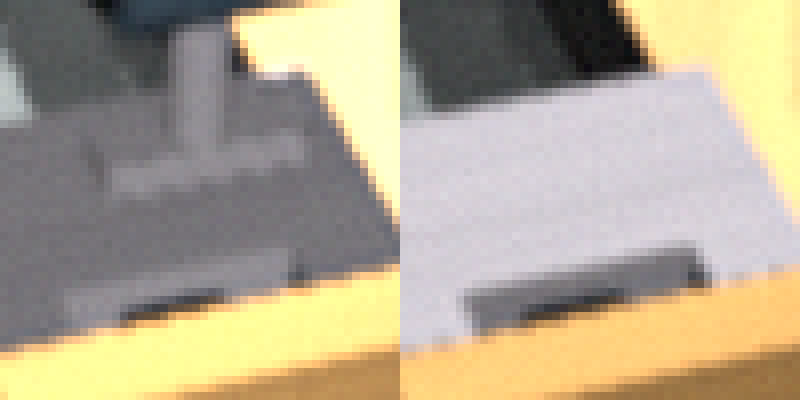

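Request:
servo_tool(series=[[0,0,0,-0.06,-0.06,0.4,0],[0,0,0,0,0,0.4,0],[0,0,0,0,0,0.4,0],[0,0,0,0,0,0.4,0],[0,0,0,0,0,0.3,0],[0,0,0,0,0,0.2,0],[0,0,0,0,0,0,0],[0,0,0,0,0,0,0],[0,0,0,0,0,0,0],[0,0,0,0,0,0,0]])

```text
time_s: 10.4
ee_pos: [549.9, 133.4, 281.8]
ee_rot: [180.0, -0.0, 22.0]
force: [-0.0, -0.3, -0.4]
gripper_width: 14.0
```

```bash
python3 - <<'E'
from h import *
im,d=env.grab_frame("side");s=im[310:360,320:370,::-1]
cv2.imwrite("pics/z3.png",cv2.resize(cv2.convertScaleAbs(s,alpha=2.5),(600,600),interpolation=cv2.INTER_NEAREST))
st=env.state();print(st["ee_pos"],st["force"],st["torque"])
ee=st["ee_pos"];y=np.radians(22);X=np.array([np.cos(y),np.sin(y),0]);Y=np.array([-np.sin(y),np.cos(y),0])
c=np.array([ee[0],ee[1],ee[2]-223.8])
for sx in(-15,15):
    for sz in (-3,3): print(sx,5,sz,((proj("side",c+sx*X+5*Y+[0,0,sz])-[320,310])*12).round())
c=np.array([550.4,133.1,51])
for sx in(-18,18):
  for sy in(-6.75,6.75): print("slot",sx,sy,((proj("side",c+sx*X+sy*Y)-[320,310])*12).round())
E
```

```text
[549.92329502 133.41449394 281.79698354] [-0.19634086  0.36348611 -1.24932822] [ 0.02683605  0.05304451 -0.03704122]
-15 5 -3 [467. 415.]
-15 5 3 [469. 367.]
15 5 -3 [171. 479.]
15 5 3 [172. 431.]
slot -18 -6.75 [445. 358.]
slot -18 6.75 [496. 449.]
slot 18 -6.75 [ 96. 433.]
slot 18 6.75 [141. 526.]
```

View pics/z3.png

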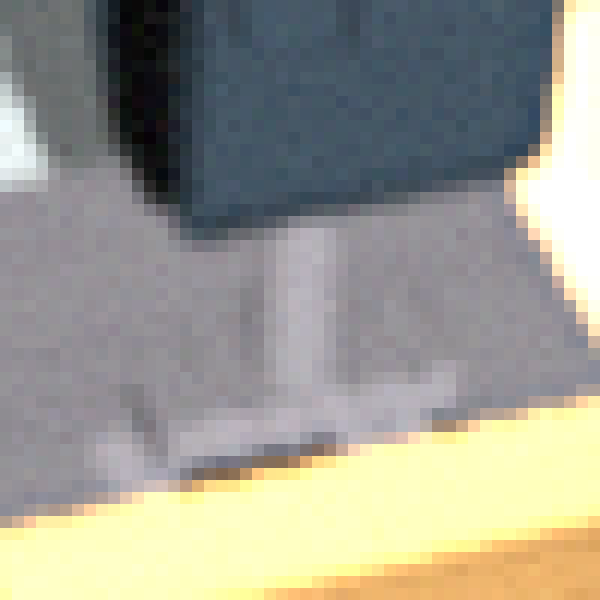

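Request:
servo_tool(series=[[0,0,0,0,0,0.1,0],[0,0,0,0,0,0.1,0],[0,0,0,0,0,0.1,0],[0,0,0,0,0,0.1,0],[0,0,0,0,0,0.1,0],[0,0,0,0,0,0.05,0],[0,0,0,0,0,0,0],[0,0,0,0,0,0,0],[0,0,0,0,0,0,0],[0,0,0,0,0,0,0]])

```text
time_s: 11.7
ee_pos: [549.9, 133.4, 276.2]
ee_rot: [180.0, -0.0, 22.0]
force: [0.0, -0.1, -1.1]
gripper_width: 13.6
```

Request:
servo_tool(series=[[0,0,0,0,0,0.05,0],[0,0,0,0,0,0.05,0],[0,0,0,0,0,0.05,0],[0,0,0,0,0,0.05,0],[0,0,0,0,0,0.05,0],[0,0,0,0,0,0.05,0],[0,0,0,0,0,0,0],[0,0,0,0,0,0,0],[0,0,0,0,0,0,0],[0,0,0,0,0,0,0]])

```text
time_s: 12.95
ee_pos: [549.9, 133.4, 273.2]
ee_rot: [180.0, -0.0, 22.0]
force: [0.0, -0.3, -1.8]
gripper_width: 13.6
```

Request:
servo_tool(series=[[0,0,0,0,0,0.1,0],[0,0,0,0,0,0.1,0],[0,0,0,0,0,0.1,0],[0,0,0,0,0,0.1,0],[0,0,0,0,0,0.1,0],[0,0,0,0,0,0.1,0],[0,0,0,0,0,0.1,0],[0,0,0,0,0,0,0],[0,0,0,0,0,0,0],[0,0,0,0,0,0,0]], newtons=50)

```text
time_s: 14.2
ee_pos: [549.9, 133.4, 267.0]
ee_rot: [180.0, -0.0, 22.0]
force: [-1.5, -0.5, 5.0]
gripper_width: 13.8
```

Request:
servo_tool(series=[[0,0,0,0,0,0.1,0],[0,0,0,0,0,0.1,0],[0,0,0,0,0,0.1,0],[0,0,0,0,0,0.1,0],[0,0,0,0,0,0.1,0],[0,0,0,0,0,0.1,0],[0,0,0,0,0,0.1,0],[0,0,0,0,0,0.1,0],[0,0,0,0,0,0,0],[0,0,0,0,0,0,0]])

```text
time_s: 15.45
ee_pos: [549.8, 133.4, 259.6]
ee_rot: [180.0, -0.0, 22.0]
force: [-2.8, -0.8, 7.9]
gripper_width: 13.7
```

Request:
servo_tool(series=[[0,0,0,0,0,0.1,0],[0,0,0,0,0,0.1,0],[0,0,0,-0.05,0,0,0],[0,0,0,0,0,0,0],[0,0,0,0,0,0,0],[0,0,0,0,0,0,0],[0,0,0,0,0,0,0],[0,0,0,0,0,0,0],[0,0,0,0,0,0,0],[0,0,0,0,0,0,0]])

```text
time_s: 16.7
ee_pos: [549.6, 133.3, 257.8]
ee_rot: [180.0, -0.1, 22.0]
force: [-2.9, -0.7, 8.9]
gripper_width: 13.7
```

```bash
python3 - <<'E'
from h import *
im,d=env.grab_frame("side");s=im[270:370,280:380,::-1]
cv2.imwrite("pics/z4.png",cv2.resize(cv2.convertScaleAbs(s,alpha=2),(600,600),interpolation=cv2.INTER_NEAREST))
st=env.state();print(st["ee_pos"],st["force"],st["torque"])
E
```

```text
[549.61840741 133.30588409 257.87365832] [-2.80328905  0.16852646  9.53844374] [-0.10068099  0.54935857  0.03155863]
```

View pics/z4.png

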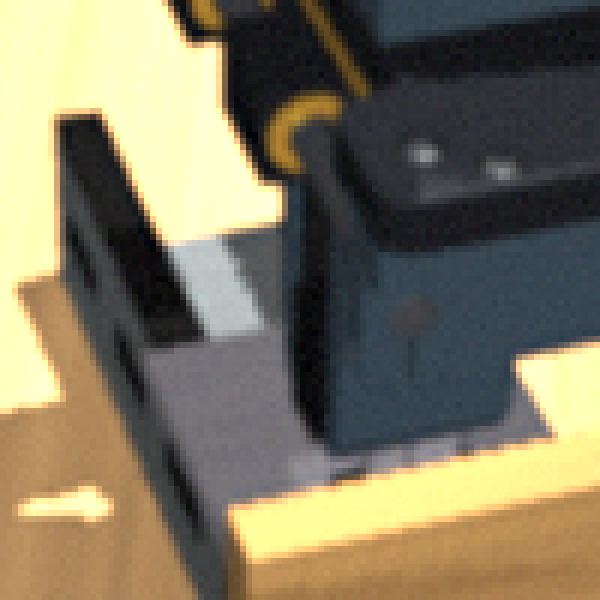

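Request:
servo_tool(series=[[0,0,-4,0,0,0,0],[0,0,-4,0,0,0,0],[0,0,-4,0,0,0,0],[0,0,-4,0,0,0,0],[0,0,-4,0,0,0,0],[0,0,-4,0,0,0,0],[0,0,-4,0,0,0,0],[0,0,-4,0,0,0,0],[0,0,0,0,0,0,0],[0,0,0,0,0,0,0]])

```text
time_s: 18.0
ee_pos: [550.5, 133.5, 258.3]
ee_rot: [179.8, -0.2, 54.0]
force: [-1.2, 0.2, 8.8]
gripper_width: 13.7
```

```bash
python3 - <<'E'
from h import *
st=env.state();print(st["ee_pos"],st["ee_rot"],st["force"],st["torque"])
E
```

```text
[550.45788992 133.4943539  258.30577281] [179.79768398  -0.22488554  54.04176883] [-1.16001789  0.187071    8.7547125 ] [0.01480239 0.04808239 0.08203254]
```

Request:
servo_tool(series=[[0,0,-6.5,0,0,0,0],[0,0,-6.5,0,0,0,0],[0,0,-6.5,0,0,0,0],[0,0,-6.5,0,0,0,0],[0,0,-6.5,0,0,0,0],[0,0,-6.5,0,0,0,0],[0,0,-6.5,0,0,0,0],[0,0,-6.5,0,0,0,0],[0,0,-6,0,0,0,0],[0,0,0,0,0,0,0]])

```text
time_s: 19.25
ee_pos: [550.6, 133.5, 258.4]
ee_rot: [179.7, 0.1, 112.1]
force: [-0.0, 0.0, 10.1]
gripper_width: 14.0
```

```bash
python3 - <<'E'
from h import *
st=env.state();print(st["ee_pos"],st["ee_rot"],st["force"],st["torque"])
im,d=env.grab_frame("side");s=im[270:370,280:380,::-1]
cv2.imwrite("pics/z5.png",cv2.resize(cv2.convertScaleAbs(s,alpha=2),(600,600),interpolation=cv2.INTER_NEAREST))
E
```

```text
[550.61694939 133.51521734 258.38272161] [1.79664291e+02 5.81937705e-02 1.12071866e+02] [-2.00097731e-03  4.35533131e-02  1.00877032e+01] [ 0.04970135 -0.16695909  0.04914785]
```

View pics/z5.png

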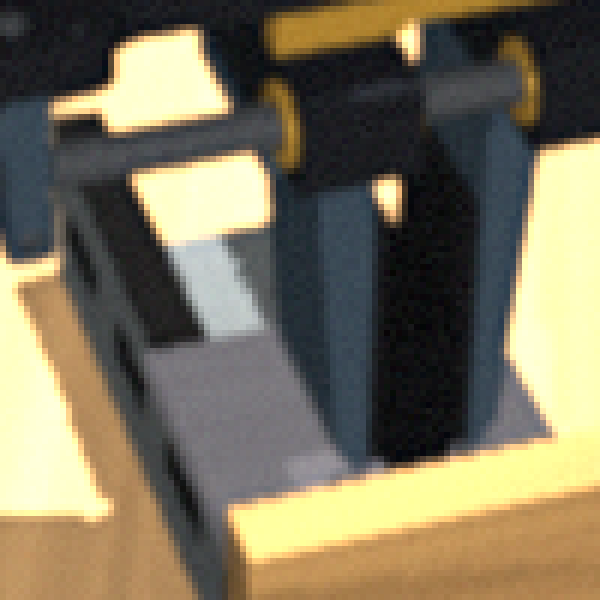

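Request:
servo_tool(series=[[0,0,0,0,0,-0.1,0],[0,0,0,0,0,-0.1,0],[0,0,0,0,0,-0.1,0],[0,0,0,0,0,-0.1,0],[0,0,0,0,0,-0.1,0],[0,0,0,0,0,-0.1,0],[0,0,0,0,0,0,0],[0,0,0,0,0,0,0],[0,0,0,0,0,0,0],[0,0,0,0,0,0,0]])

```text
time_s: 20.55
ee_pos: [550.6, 133.5, 264.0]
ee_rot: [179.7, 0.1, 112.0]
force: [0.6, 0.4, 6.4]
gripper_width: 13.9
```

```bash
python3 - <<'E'
from h import *
st=env.state();print(st["ee_pos"],st["ee_rot"],st["force"],st["torque"])
E
```

```text
[550.62144751 133.53294097 263.96523211] [1.79673096e+02 5.55608479e-02 1.12035645e+02] [0.61281675 0.38918923 6.42916256] [ 0.08489855 -0.33068335  0.01058756]
```

Request:
servo_tool(series=[[0,0,0,0,0,-0.05,0],[0,0,0,0,0,-0.05,0],[0,0,0,0,0,-0.05,0],[0,0,0,0,0,0,0],[0,0,0,0,0,0,0],[0,0,0,0,0,0,0],[0,0,0,0,0,0,0],[0,0,0,0,0,0,0],[0,0,0,0,0,0,0],[0,0,0,0,0,0,0]])

```text
time_s: 21.8
ee_pos: [550.6, 133.5, 265.4]
ee_rot: [179.7, 0.1, 112.0]
force: [0.6, 0.1, 5.8]
gripper_width: 13.8
```

```bash
python3 - <<'E'
from h import *
st=env.state();print(st["ee_pos"],st["ee_rot"],st["force"],st["torque"])
E
```

```text
[550.63575634 133.5294116  265.35395066] [1.79674255e+02 5.38910290e-02 1.12033714e+02] [0.55574954 0.09498592 5.7954396 ] [ 0.08955029 -0.33045087 -0.00366215]
```

Request:
servo_tool(series=[[0,0,0,0,0,-0.05,0],[0,0,0,0,0,0,0],[0,0,0,0,0,-0.05,0],[0,0,0,0,0,0,0],[0,0,0,0,0,0,0],[0,0,0,0,0,0,0],[0,0,0,0,0,0,0],[0,0,0,0,0,0,0],[0,0,0,0,0,0,0],[0,0,0,0,0,0,0]])

```text
time_s: 23.05
ee_pos: [550.2, 133.4, 265.6]
ee_rot: [179.8, 0.0, 112.0]
force: [2.5, 1.3, 5.7]
gripper_width: 13.7
```

Request:
servo_tool(series=[[0,0,0,0,0,0,0],[0,0,0,0,0,0,0],[0,0,0,0,0,0,0],[0,0,0,0,0,0,0],[0,0,0,0,0,0,0],[0,0,0,0,0,0,0],[0,0,0,0,0,0,0],[0,0,0,0,0,0,0],[0,0,0,0,0,0,0],[0,0,0,0,0,0,0]])

```text
time_s: 24.3
ee_pos: [550.2, 133.4, 265.6]
ee_rot: [179.8, 0.0, 112.0]
force: [3.3, 0.6, 4.6]
gripper_width: 13.6
```

```bash
python3 - <<'E'
from h import *
st=env.state();print(st["ee_pos"],st["ee_rot"],st["force"],st["torque"])
E
```

```text
[550.19182157 133.40086822 265.55420625] [1.79812142e+02 3.55976890e-02 1.12033174e+02] [3.31526189 0.6086584  4.64581477] [ 0.16254332 -0.79676578 -0.03501144]
```

Request:
servo_tool(series=[[0,0,0,0,0,0.04,0],[0,0,0,0,0,0,0],[0,0,0,0,0,0,0],[0,0,0,0,0,0,0],[0,0,0,0,0,0,0.16],[0,0,0,0,0,0,0.2],[0,0,0,0,0,0,0.25],[0,0,0,0,0,0,0.3],[0,0,0,0,0,0,0.35],[0,0,0,0,0,0,0.4]], newtons=10)

```text
time_s: 25.55
ee_pos: [549.3, 133.2, 264.2]
ee_rot: [-180.0, 0.0, 112.0]
force: [-0.9, 0.5, -0.6]
gripper_width: 36.1
```

```bash
python3 - <<'E'
from h import *
st=env.state();print(st["ee_pos"],st["force"],st["torque"],st["gripper_width"])
im,d=env.grab_frame("side");s=im[270:370,280:380,::-1]
cv2.imwrite("pics/z6.png",cv2.resize(cv2.convertScaleAbs(s,alpha=2),(600,600),interpolation=cv2.INTER_NEAREST))
E
```

```text
[549.34424222 133.20513995 264.18911917] [-0.88514855  0.53477981 -0.63333498] [ 0.00330991 -0.1371758   0.01212495] 36.070937014912005
```

View pics/z6.png

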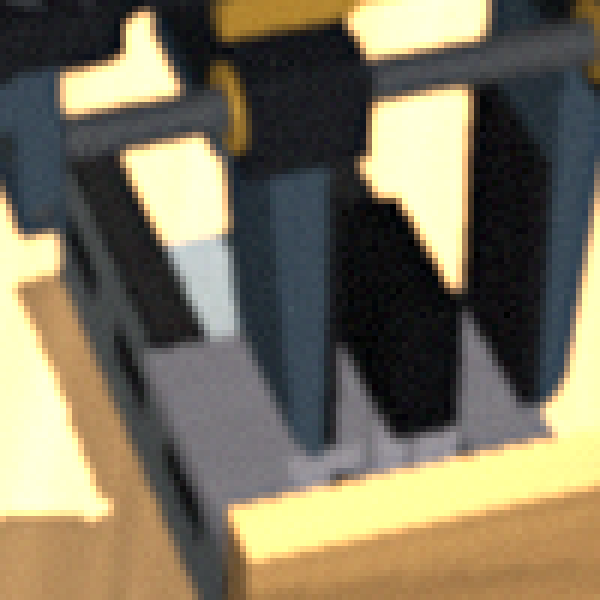

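Request:
servo_tool(series=[[0,0,0,0,0,0,0.5],[0,0,0,0,0,0,0.5],[0,0,0,0,0,-0.4,0.5],[0,0,0,0,0,-0.8,0.5],[0,0,0,0,0,-1.2,0.5],[0,0,0,0,0,-1.6,0.5],[0,0,0,0,0,-2,0.5],[0,0,0,0,0,-2.5,0.5],[0,0,0,0,0,-3,0.5],[0,0,0,0,0,-3,0.5]])

```text
time_s: 26.85
ee_pos: [549.2, 133.2, 411.5]
ee_rot: [179.9, 0.0, 112.0]
force: [0.3, -0.6, -0.4]
gripper_width: 45.7
```

Request:
servo_tool(series=[[0,0,0,-4.5,0,0,0.5],[0,0,0,-4.5,0,0,0.5],[0,0,0,-4.5,0,0,0.5],[0,0,0,-4.5,0,0,0.5],[0,0,0,-4.5,0,0,0.5],[0,0,0,-4.5,0,0,0.5],[0,0,0,-4.5,0,0,0.5],[0,0,0,0,0,0,0.5],[0,0,0,0,0,0,0.5],[0,0,0,0,0,0,0.5]])

```text
time_s: 28.1
ee_pos: [667.3, -157.6, 410.0]
ee_rot: [180.0, -0.0, 112.1]
force: [0.0, 1.1, 0.2]
gripper_width: 45.7
```

```bash
python3 - <<'E'
from h import *
for n,(a,b,c,e) in dict(side=(270,370,280,380),top=(220,320,130,290)).items():
    im,d=env.grab_frame(n);b2=im[:,:,::-1];cv2.imwrite(f"pics/{n}9.png",b2);np.save(f"{n}9.npy",d)
    cv2.imwrite(f"pics/{n}9c.png",cv2.resize(cv2.convertScaleAbs(b2[a:b,c:e],alpha=2),None,fx=5,fy=5,interpolation=cv2.INTER_CUBIC))
    P=cloud(n,d);m=(b2.max(2)<45)&(P[...,2]>60)&(P[...,2]<130)&(np.linalg.norm(P[...,:2]-[550,133],axis=-1)<35)
    Q=P[m];print(n,m.sum(),np.percentile(Q[:,2],[2,50,90,98]).round(1));r=cv2.minAreaRect(Q[:,:2].astype(np.float32));print(r)
st=env.state();print(st["time_s"],st["ee_pos"],st["force"])
E
```

```text
side 652 [ 76.   97.5 104.  104.6]
((551.0846557617188, 134.6397247314453), (13.796964645385742, 37.540374755859375), 21.710979461669922)
top 196 [ 79.3 101.7 104.5 106.2]
((548.7742309570312, 131.76937866210938), (12.759695053100586, 33.51382064819336), 21.78443145751953)
28.2 [ 667.36008793 -157.58620336  409.90202453] [0.64149802 0.37402614 0.29481632]
```

View pics/side9c.png

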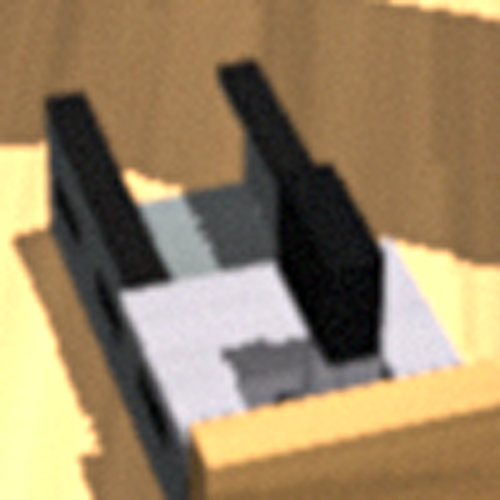

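View pics/top9.png

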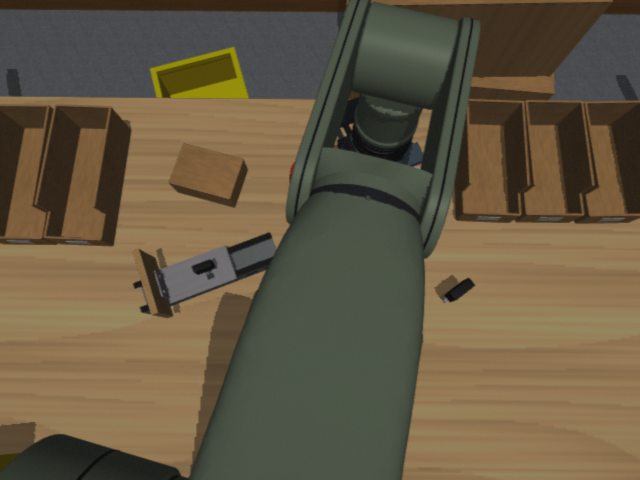

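The grip top reads about 104 mm (103 expected when home). It stands upright with its long axis along the beam (top view 204,267), and the arm is clear. Handing in.

```bash
python3 - <<'E'
from h import *
print(env.job_done(), env.state()["time_s"])
E
```

```text
the job is handed in; nothing more can be done
the job is handed in; nothing more can be done
```

The divider is locked to the beam, and I handed the job in at about 28 s. No verdict was reported.

- **Pick-up and insertion:** I took the smallest bolt, the one in the wooden stand, and found the slot in both camera views. I lowered the bolt slowly while watching the force. The head passed the slot without touching the plate and pressed the spring pad with about 10 N.
- **Turn and release:** I turned the bolt a quarter turn with almost no twisting force. I let the spring lift it until the head met the plate's underside, then let go and backed off.

**Last checks:**
- The bolt stands upright after release. The grip's top is at about 104 mm by both cameras (103 mm expected when home), and it lies along the beam within about 0.1 degrees of the fitted beam angle.
- The cameras disagree by 2 to 3 mm on its position, about what their 2 mm calibration would give.
- The carton and the divider show no visible movement in the last top picture. The arm hid the tape roll and most of the jar there, so I did not check those again. The gripper only passed high above the bench on that side.
- Side forces of up to about 3 N appeared while pressing the pad and when the head met the plate. I eased the arm down slightly before letting go.

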